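# Blow off the cutting bed and hold the sample bar against its sprung stop

### The arm

A 7-joint arm with a two-finger parallel gripper is mounted at the origin on the work surface. World frame = base frame: x ahead of the robot, y to its left, z up, the work surface at z = 0. Lengths are in mm, angles in rad, forces in N, time in s.
With the tool pointing down it reaches from about 400 to 875 mm from the base axis. Payload 4.4 kg.
Tool frame: the origin (TCP) lies midway between the tips of the shut fingers; the grasp point (between the pads) lies 19 mm behind it; z points along the fingers, y is the line along which they close (so a half turn about z gives the same grasp; the last joint's range is limited). The gripper opens to 85 mm and grips with 20 to 120 N. Pads are 22 mm wide; open, the fingers measure 114 mm over their backs; the gripper's body (76 mm by 85 mm) begins 54 mm behind the grasp point. The pads swing forward as they close: fully open they stand 13 mm farther back than shut.
Start: joints at [-1.321, 0.628, 0.038, 1.517, -0.027, 0.996, -0.02], TCP at [201.851, 617.879, 231.313] pointing down, gripper open.
Joint ranges: [-3.06, 3.06], [-0.37, 2.12], [-1.25, 1.32], [0.18, 2.47], [-1.1, 4.24], [0.23, 1.98], [-2.94, 2.94]. Speed limits (rad/s): [2.57, 2.57, 3.14, 3.14, 3.14, 3.14, 3.14].

### API

Orientations are given as [roll, pitch, yaw] about the fixed x, y, z axes, in that order (R = Rz(yaw) Ry(pitch) Rx(roll)).
In Python, from cell import ctrl, get_image, get_calibration gives the robot as it stands.
- The arm moves only by the shell command python3 -m creep 'ROWS'. ROWS is JSON, a list of rows, each an object of numbers: "dx", "dy", "dz": the shift along the world's x, y, z normalised to -1 to 1, where 1 is 0.4 m; "rx", "ry", "rz": the turn, a rotation vector about the world's x, y, z normalised to -1 to 1, where 1 is 2 pi rad; "grip": the closure, from -1 (fully open) to 1 (shut). A call has exactly 5 rows; each row is the pose to reach, as a shift and turn from the pose commanded when the call began, turning the shorter way round; what a row does not reach only later rows make up. A row lasts 1/8 s, in which the tool goes at most 62.5 mm and 10.7 degrees, less where a joint would pass 70% of its speed; a pose out of reach is approached as far as the arm can. A call with a number of a shift or a turn outside -1 to 1 is refused whole. A call with a gripper value outside its range is refused whole. The fingers move at their own pace and stop on an object; the grip force is fixed at half the most. Time passes only in rows, so rows that repeat a pose let the fingers close, or fill a call up. It gives the time, the measured TCP pose, the force, the opening and the grip force at its end, in the units of the state.
- ctrl.read_state(): the state, without advancing time (a new reading comes with each control period).
- get_image(name): name is "scene" or "top"; returns the picture (384x512x3 uint8, red, green, blue); there is no depth.
- get_calibration(name): a dict with "mtx" (3x3 intrinsics, pixels), "world_from_camera" (4x4, takes a point from camera to world coordinates). Camera axes: x right, y down, z forward; pixel columns grow to the right and rows downward; lengths in mm; the calibration is good to about 2 mm. A picture is of the moment at which its call begins. get_calibration takes no time and is no camera call.
- ctrl.finish_job(): hands the job in; it is judged then, once.
The state is a dict: "clock": time; "qpos": joint angles; "qd": joint speeds; "tau": joint torques, N m; "eef_pos": TCP position; "tool_rot": TCP orientation; "force": force on the tool from outside, world axes, zero at the start; "torque": the same for the moment, N m; "width": finger opening in mm; "gripper_force": force on a finger pad.
Only numpy, scipy, OpenCV 4.12 (cv2) and the standard library are available. Lean on these libraries where they do the work, as an engineer would, in place of code of your own. Each camera call takes 0.05 s, during which the arm holds its last target. There are 200 camera calls.

### The job

First blow the grit off the cutting bed: squeeze the trigger of the clamped blow gun well in, hold it for about a second and let it spring back. Then lay the solid square bar flat on the bed, in line with it and midway between the two clamp screws, press its end gently and squarely against the sprung end stop with a steady push of about 10 N, keep that up for two seconds, and finish while still holding it so with the robot, so that I can tighten the clamps. Never ram the stop, and leave the other things on the bench where they are.

Things in the scene. Friction and masses are not known exactly. Their poses are not given: they have to be found in the camera images.
- bed: Cutting bed: fixed dark steel block 240 x 100 mm, top 30 mm above the bench. Origin under its centre at bench level; z up, x along its length towards the end stop, y across. At its +x end a fixed grey housing, 70 mm wide and 55 mm tall above the bed top, stands behind the stop (near face x = +99 mm). The -x end is open. The bar belongs along x at y = 0.
- clamp_mid (a point): Point midway between the two clamp screws, at bed x = +45, y = 0, 17 mm above the bed top. The screws face each other across the bed (y); each with its post (18 mm along x) and head spans |y| = 30 to 72 mm and reaches up to 32 mm above the bed top. Their tips leave 60 mm for the bar.
- end_stop: Sprung upright steel plate, 10 mm thick (bed x), 50 mm wide, top 38 mm above the bed top; slides along bed +x on a 700 N/m spring, no preload. Axes as the bed's; origin at bed-top level in mid-plate, 65 mm from the bed's origin at rest; the pressing face is 5 mm from it towards -x (bed x = +60 mm). 10 N pushes it in 14 mm; it bottoms hard at 25 mm (17.5 N).
- bar: Solid square aluminium bar, 110 x 30 x 30 mm, about 0.27 kg, loose on the bench. Origin at the centre of its underside, x along its length. Either end may go to the stop. (The angle section beside it, 110 mm long with an L profile, is not wanted.)
- bar_center (a point): Centre of the square bar, 15 mm above its underside. With the bar flat on the bed it is 45 mm above the bench.
- blow_gun: Air blow gun fixed on a stand behind the bed's open end, nozzle over the bed. Origin at bench level under the grip's centre line; z up, x to the nozzle, y to the trigger side. The grip is a level black bar, x = -110 to +35 mm, 24 mm wide, 85 to 115 mm above the bench; behind x = 0 nothing is under it but the stand's foot (70 x 70 x 8 mm, x = -20 to +50 mm). Brass nozzle at the front.
- trigger (a joint): Gun trigger: 0 = released, 0.20 rad = fully squeezed towards the grip; springs back (about 3 N at the pad to start, 8 N fully in). Aluminium strip 85 x 8 mm, 22 mm high, level with the grip, hinged on an upright pin at gun x = +20, y = +17 mm and running back (-x) along the grip's +y side, splayed out by 0.24 rad when released. Pinch it with the grip from above, fingers closing along gun y.
- trigger_pad (a point): Middle of the trigger's outer face, 60 mm from the hinge, 100 mm above the bench: gun x = -38, y = +35 mm released, y = +23 mm fully squeezed, then 35 mm from the grip's far side (y = -12 mm). The grip does not give, so centre the fingers near gun y = +4 mm, not halfway between grip and released trigger.
- angle: Bystander: aluminium angle section 110 x 34 mm, 34 mm tall, 4 mm thick, loose. Origin at the middle of its underside, x along its length.
- specimen: Bystander: black resin specimen puck, 40 mm across, 24 mm tall, loose. Origin at the centre of its underside.
- jar: Bystander: small white bottle, 56 mm across, 90 mm tall, standing loose. Origin at the centre of its underside.
There are look-alikes about, which are no part of the job. What is shaped like the bar but orange is not meant.

How it is judged (in metres and radians):
On the way, in this order (a step that is already met when the one before it is completed fails the run):
1. the trigger is squeezed at least 0.13 rad (two thirds) for 0.5 s (value of joint trigger above 0.13 rad), for 0.5 s.
2. the trigger is let go and springs back (value of joint trigger below 0.03 rad), for 0.2 s.
3. the bar lies on the bed and is pressed against the stop with 6 to 14 N for 1.5 s (contact force between bar and end_stop between 6 and 14 N and angle between the x axis of bar and the x axis of bed, either way round below 0.1 rad and y of bar_center in the frame of bed between -0.008 and 0.008 m and z of bar_center in the frame of bed between 0.041 and 0.049 m and contact force between the fingers and bar above 2 N), for 1.5 s.
At the end, for the whole second after the job is handed in: Fingers still on the square bar (over 2 N); it lies at rest on the bed (height within 4 mm), in line (0.1 rad), within 8 mm of the centre line, pressed on the end stop with 6 to 14 N; trigger released (under 0.03 rad); bystanders moved under 20 mm (all of step 3 and value of joint trigger below 0.03 rad and linear speed of bar below 0.01 m/s and distance of each of angle, specimen, jar from where it was at the start of the episode below 0.02 m); the arm keeps its last pose, push and grip.
It fails at once if the stop is rammed: over 25 N between bar and stop (contact force between bar and end_stop above 25 N).
It fails at once if the angle is moved by more than 20 mm (distance of angle from where it was at the start of the episode above 0.02 m).
It fails at once if the specimen is moved by more than 20 mm (distance of specimen from where it was at the start of the episode above 0.02 m).
It fails at once if the jar is moved by more than 20 mm (distance of jar from where it was at the start of the episode above 0.02 m).
It also fails if it takes over 64 s, if anything falls off the work surface, if the arm or the gripper's body presses on something with over 40 N, if the wrist force passes 120 N, or if a joint passes its speed limit or range.

## Working session

There is one attempt and no reset: what is moved stays moved. The work goes in short steps, Python scripts to look and compute and a shell command to move; the robot and the scene stay as the last step left them, time stands still between calls to the robot, and variables do not carry over. Pictures are saved under pics/ and viewed, at most 10 in all, crops included, and the job is handed in when it is done.

```bash
mkdir -p pics; ls
python3 - <<'E'
from cell import ctrl,get_image,get_calibration
import cv2,numpy as np
for n in("scene","top"):
    im=get_image(n); cv2.imwrite(f"pics/{n}0.png",cv2.cvtColor(im,cv2.COLOR_RGB2BGR))
    c=get_calibration(n); print(n,np.round(c["mtx"],1).tolist(),np.round(c["world_from_camera"],3).tolist())
print(ctrl.read_state())
E
```

```text
pics
scene [[373.0, 0.0, 246.4], [0.0, 373.0, 193.9], [0.0, 0.0, 1.0]] [[0.85, 0.379, -0.366, 875.851], [0.526, -0.631, 0.57, -582.502], [-0.014, -0.677, -0.736, 863.746], [0.0, 0.0, 0.0, 1.0]]
top [[362.4, 0.0, 254.4], [0.0, 362.4, 189.3], [0.0, 0.0, 1.0]] [[-0.001, -0.98, 0.198, 350.573], [-1.0, -0.004, -0.024, 14.718], [0.025, -0.198, -0.98, 901.231], [0.0, 0.0, 0.0, 1.0]]
{'clock': 0.1, 'qpos': array([-1.32078811,  0.62925178,  0.03841616,  1.51826074, -0.02703538,
        0.99628676, -0.02000385]), 'qd': array([-1.00919151e-03, -1.42586731e-03, -7.27287519e-04, -3.00610378e-03,
        1.48451538e-03,  3.20197335e-04, -1.54147828e-05]), 'tau': array([ 2.61329034e-03, -5.64538300e+01,  1.23037174e+00, -1.93975818e+01,
        1.13054953e-02,  5.40507637e-03, -8.10404202e-06]), 'eef_pos': array([201.65349184, 617.34787532, 230.48402523]), 'tool_rot': array([-3.13990230e+00, -2.98097248e-05,  2.82578462e+00]), 'force': array([-0.21815735,  0.6343096 , -0.36794134]), 'torque': array([ 0.01278434,  0.00575394, -0.04967201]), 'gripper_force': 0.0, 'width': 85.37755166250707}
```

View pics/top0.png

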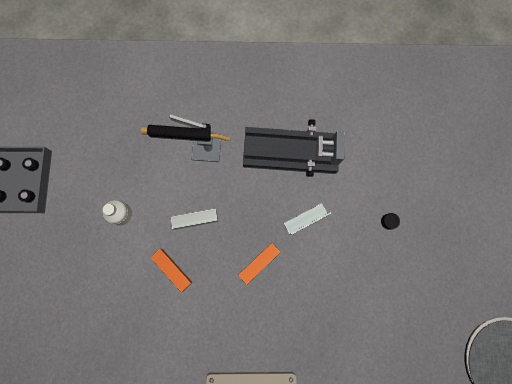

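View pics/scene0.png

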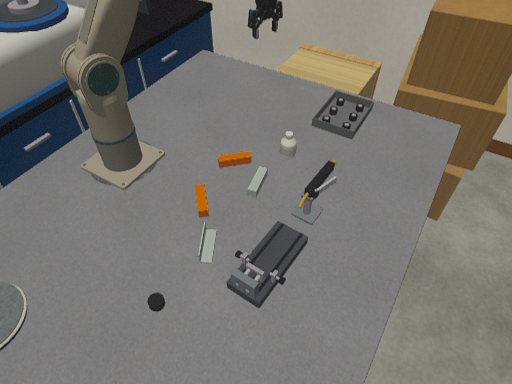

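The candidates for the bar in the top view are the pale piece at (194,219), the pale piece at (307,219), which shows an L profile with an upright leg, and the orange ones at (171,270) and (259,263). I choose (194,219). In the scene view it is at (258,181). I'll check it in one close crop.

```bash
cat > h.py <<'E'
import cv2,numpy as np
from cell import get_image,get_calibration
C={n:get_calibration(n) for n in("scene","top")}
def ray(n,u,v):
    c=C[n];T=c["world_from_camera"];d=np.linalg.inv(c["mtx"])@[u,v,1]
    return T[:3,3],T[:3,:3]@d
def plane(n,u,v,z):
    o,d=ray(n,u,v);return o+d*(z-o[2])/d[2]
def proj(n,p):
    c=C[n];q=np.linalg.inv(c["world_from_camera"])@np.r_[p,1];q=c["mtx"]@q[:3];return q[:2]/q[2]
E
python3 - <<'E'
from h import *
a=cv2.imread("pics/top0.png");b=cv2.imread("pics/scene0.png")
f=lambda im,x,y,w,h,s:cv2.resize(im[y:y+h,x:x+w],None,fx=s,fy=s,interpolation=cv2.INTER_CUBIC)
A=f(a,135,105,100,125,4);B=f(b,240,155,100,125,4)
cv2.imwrite("pics/c1.png",np.hstack([A,B]))
cv2.imwrite("pics/c2.png",f(a,230,110,125,75,6))
hsv=cv2.cvtColor(a,cv2.COLOR_BGR2HSV)
g=cv2.cvtColor(a,cv2.COLOR_BGR2GRAY)
print(g[205:232:2,165:222:4])
for t in(165,185,200):
  m=((g>t)*255).astype(np.uint8);m[:205]=0;m[232:]=0;m[:,:165]=0;m[:,222:]=0
  c=max(cv2.findContours(m,0,1)[0],key=cv2.contourArea);r=cv2.minAreaRect(c)
  P=np.array([plane("top",*p,30) for p in cv2.boxPoints(r)]);print(t,r,P.round(0).tolist(),P.mean(0))
E
```

```text
[[125 127 130 121 124 125 124 120 126 122 124 124 120 121 122]
 [129 123 124 124 129 118 128 125 122 117 128 122 113 118 125]
 [122 122 121 120 126 119 123 126 125 116 129 132 202 124 118]
 [119 122 122 128 129 121 117 120 111 199 186 184 186 117 120]
 [122 126 125 121 118 138 188 184 180 182 189 189 189 114 123]
 [124 120 134 150 183 178 183 184 189 187 188 189 190 103 120]
 [118 121 179 182 184 185 185 187 186 189 188 192 192  68 122]
 [123 122 183 184 184 184 183 186 185 187 189 194 198 118 124]
 [121 121 183 183 182 183 187 190 192 197 202 194  69  85 125]
 [122 128 181 185 188 189 195 198 184  99  80 105 124 121 124]
 [121 125 187 190 197 184 158  76  99 125 123 118 122 119 124]
 [120 123 188 183  57  84 117 120 128 124 120 123 121 120 120]
 [116 122  94 105 124 123 125 117 121 117 122 119 119 121 123]
 [123 121 125 120 122 122 121 122 123 120 118 122 118 120 118]]
165 ((193.427978515625, 218.10398864746094), (11.806439399719238, 45.705230712890625), 79.69515228271484) [[459.0, 196.0, 30.0], [479.0, 89.0, 30.0], [451.0, 83.0, 30.0], [431.0, 190.0, 30.0]] [455.26411949 139.63125805  30.        ]
185 ((193.39999389648438, 218.1999969482422), (11.627553939819336, 45.615787506103516), 79.69515228271484) [[459.0, 196.0, 30.0], [479.0, 89.0, 30.0], [451.0, 83.0, 30.0], [431.0, 190.0, 30.0]] [455.03075575 139.69130004  30.        ]
200 ((204.75003051757812, 221.25003051757812), (1.4142134189605713, 0.7071067094802856), 45.0) [[448.0, 114.0, 30.0], [449.0, 113.0, 30.0], [447.0, 111.0, 30.0], [446.0, 112.0, 30.0]] [447.65694532 112.48480065  30.        ]
```

View pics/c1.png

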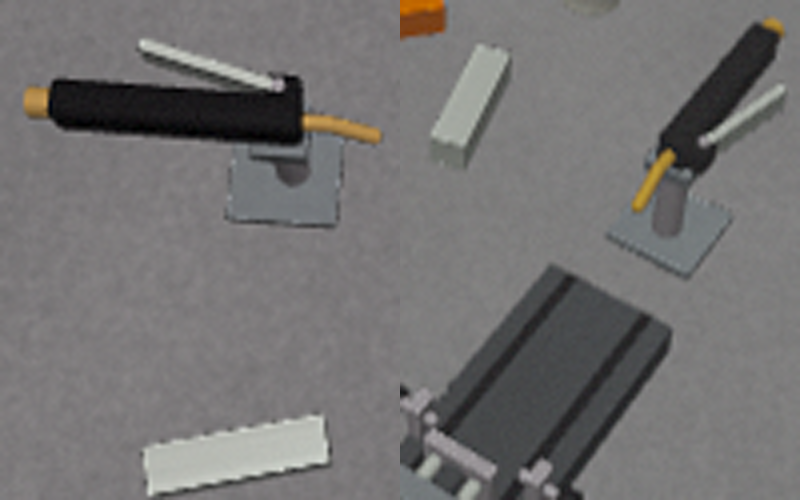

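View pics/c2.png

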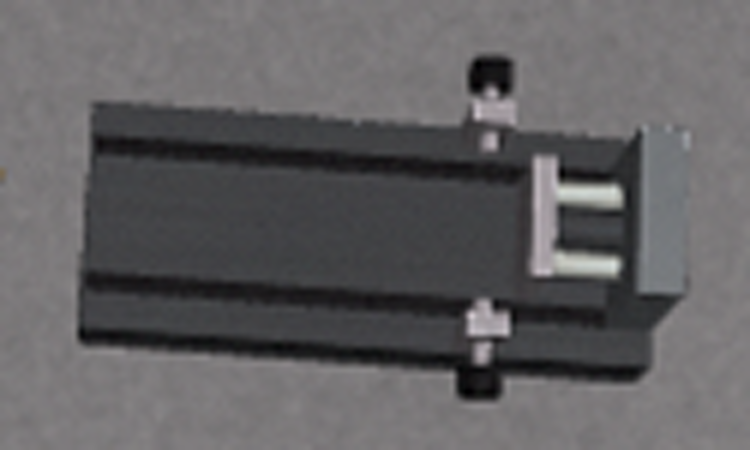

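The crops confirm that (194,219) is the solid square bar. The gun's trigger strip runs from (170.5,116) to (204.5,126) and is on the world +x side of the grip. The bed's stop plate is near (320.5,146). Next I turn these pixels into world points.

Run:
```python
from h import *
def c1(X,Y,z):return plane("top",(X+.5)/4-.5+135,(Y+.5)/4-.5+105,z).round(1)
def c2(X,Y,z):return plane("top",(X+.5)/6-.5+230,(Y+.5)/6-.5+110,z).round(1)
def cs(X,Y,z):return plane("scene",(X-400+.5)/4-.5+240,(Y+.5)/4-.5+155,z).round(1)
for n,a in dict(bedTL=(92,102,30),bedBL=(80,330,30),bedBR=(648,368,30),bedTR=(628,140,30),gUL=(95,145,30),gUR=(520,175,30),gLL=(85,280,30),gLR=(600,318,30),plTL=(533,155,68),plBL=(532,275,68),plTR=(557,155,68),plBR=(555,275,68),headU=(492,75,47),headL=(480,385,47),postU=(494,110,62),postL=(488,320,62)).items():print(n,c2(*a))
for n,a in dict(trigEnd=(140,42,111),trigEndlow=(143,50,111),hinge=(280,86,111),gripTL=(55,79,100),gripBL=(52,125,100),gripTR=(300,76,100),gripBR=(300,142,100),gripendL=(50,103,115),gripendR=(302,108,115),noz=(380,135,100),footTR=(344,140,8),footBR=(336,226,8),footBL=(228,220,8)).items():print(n,c1(*a))
for n,a in dict(s_trigEnd=(784,88,111),s_hinge=(705,142,111),s_bedL=(555,265,30),s_bedR=(672,328,30),s_footR=(733,214,8),s_footB=(688,276,8),s_footL=(607,235,8),bar1=(478,45,30),bar2=(511,52,30),bar3=(432,136,30),bar4=(466,140,30)).items():print(n,cs(*a))
# outlines of gun grip by mask
a=cv2.imread("pics/top0.png");g=a.max(2)
m=((g<45)*255).astype(np.uint8);m[:, :140]=0;m[:,225:]=0;m[:115]=0;m[150:]=0
c=max(cv2.findContours(m,0,1)[0],key=cv2.contourArea);r=cv2.minAreaRect(c);print(r,[plane("top",*p,100).round(0) for p in cv2.boxPoints(r)])
```

```text
bedTL [688.9  17.1  30. ]
bedBL [589.   21.6  30. ]
bedBR [ 574.1 -214.3   30. ]
bedTR [ 673.8 -210.4   30. ]
gUL [669.7  15.8  30. ]
gUR [ 657.9 -163.8   30. ]
gLL [610.5  19.7  30. ]
gLR [ 595.5 -195.2   30. ]
plTL [ 653.  -161.6   68. ]
plBL [ 602.5 -159.4   68. ]
plTR [ 653.1 -171.4   68. ]
plBR [ 602.5 -168.7   68. ]
headU [ 695.7 -150.1   47. ]
headL [ 562.2 -140.9   47. ]
postU [ 674.4 -147.5   62. ]
postL [ 585.4 -142.2   62. ]
trigEnd [683.8 190.6 111. ]
trigEndlow [678.9 188.7 111. ]
hinge [657.7 109.4 111. ]
gripTL [665.1 241.1 100. ]
gripBL [637.  241.2 100. ]
gripTR [668.3  99.3 100. ]
gripBR [627.9  98.3 100. ]
gripendL [644.8 238.9 115. ]
gripendR [643.   96.1 115. ]
noz [632.5  52.2 100. ]
footTR [661.3  79.7   8. ]
footBR [603.8  83.7   8. ]
footBL [607.3 152.4   8. ]
s_trigEnd [684.6 189.2 111. ]
s_hinge [658.6 111.9 111. ]
s_bedL [594.4  22.1  30. ]
s_bedR [689.1  15.   30. ]
s_footR [677.9 149.9   8. ]
s_footB [674.1  78.8   8. ]
s_footL [606.4  82.9   8. ]
bar1 [431.6 190.9  30. ]
bar2 [458.8 197.5  30. ]
bar3 [453.1  84.6  30. ]
bar4 [477.7  94.4  30. ]
((178.5, 132.0), (16.0, 63.0), 90.0) [array([666., 244., 100.]), array([667.,  98., 100.]), array([628.,  97., 100.]), array([627., 242., 100.])]
```

```bash
python3 -m creep '[{"dx":0.1,"dy":-0.1,"dz":0,"rz":-0.025,"grip":-1},{"dx":0.22,"dy":-0.22,"rz":-0.05,"grip":-1},{"dx":0.33,"dy":-0.33,"rz":-0.075,"grip":-1},{"dx":0.44,"dy":-0.44,"rz":-0.1,"grip":-1},{"dx":0.55,"dy":-0.55,"rz":-0.125,"grip":-1}]'
python3 -m creep '[{"dx":0.1,"dy":-0.1,"dz":0,"rz":-0.025,"grip":-1},{"dx":0.22,"dy":-0.22,"rz":-0.05,"grip":-1},{"dx":0.34,"dy":-0.34,"rz":-0.075,"grip":-1},{"dx":0.45,"dy":-0.45,"rz":-0.083,"grip":-1},{"dx":0.5645,"dy":-0.572,"rz":-0.083,"grip":-1}]'
python3 -m creep '[{"dx":0,"grip":-1},{"dx":0,"grip":-1},{"dx":0,"grip":-1},{"dx":0,"grip":-1},{"dx":0,"grip":-1}]'
```

```text
$[0]: bad value
$[0]: bad value
$[0]: bad value
```

```bash
python3 -m creep '[{"dx":0.1,"dy":-0.1,"dz":0,"rx":0,"ry":0,"rz":-0.025,"grip":-1},{"dx":0.22,"dy":-0.22,"dz":0,"rx":0,"ry":0,"rz":-0.05,"grip":-1},{"dx":0.33,"dy":-0.33,"dz":0,"rx":0,"ry":0,"rz":-0.075,"grip":-1},{"dx":0.44,"dy":-0.44,"dz":0,"rx":0,"ry":0,"rz":-0.1,"grip":-1},{"dx":0.55,"dy":-0.55,"dz":0,"rx":0,"ry":0,"rz":-0.125,"grip":-1}]'
```

```text
clock: 0.72
eef_pos: [419.7, 399.5, 231.1]
tool_rot: [-3.141, -0.0, 2.035]
force: [0.3, 0.1, -0.0]
width: 85.1
gripper_force: 0.0
```

```bash
python3 -m creep '[{"dx":0.11,"dy":-0.11,"dz":0,"rx":0,"ry":0,"rz":-0.02,"grip":-1},{"dx":0.22,"dy":-0.22,"dz":0,"rx":0,"ry":0,"rz":-0.04,"grip":-1},{"dx":0.33,"dy":-0.33,"dz":0,"rx":0,"ry":0,"rz":-0.06,"grip":-1},{"dx":0.45,"dy":-0.45,"dz":0,"rx":0,"ry":0,"rz":-0.08,"grip":-1},{"dx":0.5645,"dy":-0.572,"dz":0,"rx":0,"ry":0,"rz":-0.083,"grip":-1}]'
python3 -m creep '[{"dx":0,"dy":0,"dz":0,"rx":0,"ry":0,"rz":0,"grip":-1},{"dx":0,"dy":0,"dz":0,"rx":0,"ry":0,"rz":0,"grip":-1},{"dx":0,"dy":0,"dz":-0.05,"rx":0,"ry":0,"rz":0,"grip":-1},{"dx":0,"dy":0,"dz":-0.1,"rx":0,"ry":0,"rz":0,"grip":-1},{"dx":0,"dy":0,"dz":-0.15,"rx":0,"ry":0,"rz":0,"grip":-1}]'
```

```text
clock: 1.35
eef_pos: [638.7, 178.3, 230.8]
tool_rot: [-3.141, 0.0, 1.518]
force: [0.6, 1.3, -0.0]
width: 85.4
gripper_force: 0.0
clock: 1.98
eef_pos: [636.2, 182.2, 170.6]
tool_rot: [-3.14, -0.001, 1.522]
force: [0.6, 0.3, -0.6]
width: 85.6
gripper_force: 0.0
```

```bash
python3 -m creep '[{"dx":0.015,"dy":-0.018,"dz":0,"rx":0,"ry":0,"rz":0,"grip":-1},{"dx":0.029,"dy":-0.033,"dz":0,"rx":0,"ry":0,"rz":0,"grip":-1},{"dx":0.029,"dy":-0.033,"dz":0,"rx":0,"ry":0,"rz":0,"grip":-1},{"dx":0.029,"dy":-0.033,"dz":0,"rx":0,"ry":0,"rz":0,"grip":-1},{"dx":0.029,"dy":-0.033,"dz":0,"rx":0,"ry":0,"rz":0,"grip":-1}]'
python3 - <<'E'
from h import *
im=cv2.cvtColor(get_image("scene"),cv2.COLOR_RGB2BGR)
cv2.imwrite("pics/s1.png",cv2.resize(im[100:240,230:400],None,fx=4,fy=4,interpolation=2))
E
```

```text
clock: 2.6
eef_pos: [649.3, 166.6, 171.6]
tool_rot: [3.141, -0.001, 1.519]
force: [-0.0, 0.1, -0.7]
width: 85.8
gripper_force: 0.0
```

View pics/s1.png

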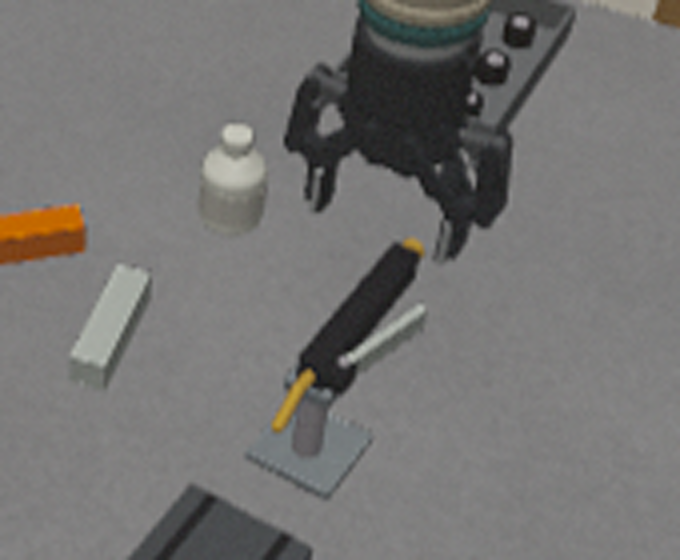

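The crop shows the fingers spread across the grip line, with tips at crop (315,205) and (445,255). Next I check that against the projection of the TCP.

Run:
```python
from h import *
from cell import ctrl
s=ctrl.read_state();print(s["eef_pos"],s["tool_rot"],s["clock"])
t=np.array([.9986,-.052,0])*42
for z in(171,184):
  p=np.array([649,167,z]);print([((proj("scene",q)-[230,100])*4).round() for q in(p-t,p,p+t)])
print((proj("scene",[649,167,100])-[230,100])*4)
```

```text
[649.23784    166.62579248 171.56586594] [ 3.14141498e+00 -4.66869524e-04  1.51929296e+00] 2.65
[array([321., 222.]), array([375., 245.]), array([432., 268.])]
[array([323., 208.]), array([378., 231.]), array([435., 254.])]
[361.55725902 318.07911351]
```

```bash
python3 -m creep '[{"dx":-0.004,"dy":0.005,"dz":-0.05,"rx":0,"ry":0,"rz":0,"grip":-1},{"dx":-0.004,"dy":0.005,"dz":-0.11,"rx":0,"ry":0,"rz":0,"grip":-1},{"dx":-0.004,"dy":0.005,"dz":-0.17,"rx":0,"ry":0,"rz":0,"grip":-1},{"dx":-0.004,"dy":0.005,"dz":-0.234,"rx":0,"ry":0,"rz":0,"grip":-1},{"dx":-0.004,"dy":0.005,"dz":-0.234,"rx":0,"ry":0,"rz":0,"grip":-1}]'
python3 -m creep '[{"dx":0,"dy":0,"dz":0,"rx":0,"ry":0,"rz":0,"grip":-0.4},{"dx":0,"dy":0,"dz":0,"rx":0,"ry":0,"rz":0,"grip":-0.2},{"dx":0,"dy":0,"dz":0,"rx":0,"ry":0,"rz":0,"grip":0},{"dx":0,"dy":0,"dz":0,"rx":0,"ry":0,"rz":0,"grip":0.1},{"dx":0,"dy":0,"dz":0,"rx":0,"ry":0,"rz":0,"grip":0.14}]'
```

```text
clock: 3.28
eef_pos: [645.9, 168.2, 75.8]
tool_rot: [-3.137, 0.001, 1.519]
force: [0.4, 0.3, 1.1]
width: 85.5
gripper_force: 0.0
clock: 3.9
eef_pos: [650.6, 169.0, 80.7]
tool_rot: [3.135, -0.002, 1.519]
force: [2.0, 0.7, 6.9]
width: 36.7
gripper_force: 5.7
```

```bash
python3 -m creep '[{"dx":0,"dy":0,"dz":0,"rx":0,"ry":0,"rz":0,"grip":0.18},{"dx":0,"dy":0,"dz":0,"rx":0,"ry":0,"rz":0,"grip":0.22},{"dx":0,"dy":0,"dz":0,"rx":0,"ry":0,"rz":0,"grip":0.24},{"dx":0,"dy":0,"dz":0,"rx":0,"ry":0,"rz":0,"grip":0.24},{"dx":0,"dy":0,"dz":0,"rx":0,"ry":0,"rz":0,"grip":0.24}]'
python3 - <<'E'
from h import *
im=cv2.cvtColor(get_image("scene"),cv2.COLOR_RGB2BGR);j=cv2.cvtColor(get_image("top"),cv2.COLOR_RGB2BGR)
f=lambda i,x,y:cv2.resize(i[y:y+100,x:x+80],None,fx=5,fy=5,interpolation=2)
cv2.imwrite("pics/s2.png",np.hstack([f(im,280,130),f(j,145,80)]))
E
```

```text
clock: 4.53
eef_pos: [649.3, 169.1, 81.0]
tool_rot: [3.138, -0.003, 1.518]
force: [-0.9, 0.2, 11.5]
width: 33.8
gripper_force: 53.4
```

View pics/s2.png

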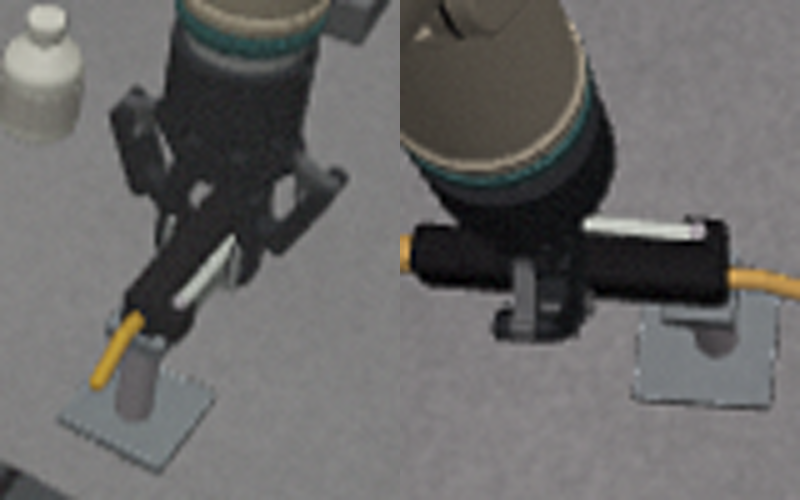

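The trigger lies parallel along the grip, so it is fully squeezed (width 33.8). I hold it, then release.

```bash
python3 -m creep '[{"dx":0,"dy":0,"dz":0,"rx":0,"ry":0,"rz":0,"grip":0.24},{"dx":0,"dy":0,"dz":0,"rx":0,"ry":0,"rz":0,"grip":0.24},{"dx":0,"dy":0,"dz":0,"rx":0,"ry":0,"rz":0,"grip":0.24},{"dx":0,"dy":0,"dz":0,"rx":0,"ry":0,"rz":0,"grip":0.24},{"dx":0,"dy":0,"dz":0,"rx":0,"ry":0,"rz":0,"grip":0.24}]'
python3 -m creep '[{"dx":0,"dy":0,"dz":0,"rx":0,"ry":0,"rz":0,"grip":0},{"dx":0,"dy":0,"dz":0,"rx":0,"ry":0,"rz":0,"grip":-0.4},{"dx":0,"dy":0,"dz":0,"rx":0,"ry":0,"rz":0,"grip":-1},{"dx":0,"dy":0,"dz":0,"rx":0,"ry":0,"rz":0,"grip":-1},{"dx":0,"dy":0,"dz":0,"rx":0,"ry":0,"rz":0,"grip":-1}]'
python3 -m creep '[{"dx":0,"dy":0,"dz":0.04,"rx":0,"ry":0,"rz":0,"grip":-1},{"dx":0,"dy":0,"dz":0.1,"rx":0,"ry":0,"rz":0,"grip":-1},{"dx":0,"dy":0,"dz":0.18,"rx":0,"ry":0,"rz":0,"grip":-1},{"dx":0,"dy":0,"dz":0.26,"rx":0,"ry":0,"rz":0,"grip":-1},{"dx":0,"dy":0,"dz":0.26,"rx":0,"ry":0,"rz":0,"grip":-1}]'
```

```text
clock: 5.25
eef_pos: [649.3, 169.1, 81.0]
tool_rot: [3.138, -0.003, 1.518]
force: [-1.8, 1.0, 11.2]
width: 33.3
gripper_force: 53.4
clock: 5.88
eef_pos: [647.0, 168.7, 77.5]
tool_rot: [-3.14, -0.0, 1.519]
force: [-0.8, -0.0, -0.3]
width: 85.6
gripper_force: 0.0
clock: 6.5
eef_pos: [649.9, 168.5, 185.9]
tool_rot: [3.135, -0.002, 1.519]
force: [0.1, -0.1, -1.1]
width: 85.2
gripper_force: 0.0
```

```bash
python3 -m creep '[{"dx":-0.1,"dy":-0.002,"dz":0,"rx":0,"ry":0,"rz":0.01,"grip":-1},{"dx":-0.22,"dy":-0.004,"dz":0,"rx":0,"ry":0,"rz":0.02,"grip":-1},{"dx":-0.34,"dy":-0.006,"dz":0,"rx":0,"ry":0,"rz":0.03,"grip":-1},{"dx":-0.44,"dy":-0.009,"dz":-0.05,"rx":0,"ry":0,"rz":0.0377,"grip":-1},{"dx":-0.49,"dy":-0.009,"dz":-0.15,"rx":0,"ry":0,"rz":0.0377,"grip":-1}]'
python3 -m creep '[{"dx":0,"dy":0,"dz":0,"rx":0,"ry":0,"rz":0,"grip":-1},{"dx":0,"dy":0,"dz":0,"rx":0,"ry":0,"rz":0,"grip":-1},{"dx":0,"dy":0,"dz":0,"rx":0,"ry":0,"rz":0,"grip":-1},{"dx":0,"dy":0,"dz":0,"rx":0,"ry":0,"rz":0,"grip":-1},{"dx":0,"dy":0,"dz":0,"rx":0,"ry":0,"rz":0,"grip":-1}]'
```

```text
clock: 7.12
eef_pos: [450.2, 165.2, 122.4]
tool_rot: [3.14, -0.001, 1.757]
force: [1.1, 1.6, -0.8]
width: 85.2
gripper_force: 0.0
clock: 7.75
eef_pos: [452.3, 164.7, 122.1]
tool_rot: [3.141, -0.0, 1.756]
force: [0.4, -0.4, 0.1]
width: 85.5
gripper_force: 0.0
```

```bash
python3 -m creep '[{"dx":-0.002,"dy":0,"dz":-0.1,"rx":0,"ry":0,"rz":0,"grip":-1},{"dx":-0.002,"dy":0,"dz":-0.2,"rx":0,"ry":0,"rz":0,"grip":-1},{"dx":-0.002,"dy":0,"dz":-0.25,"rx":0,"ry":0,"rz":0,"grip":-1},{"dx":-0.002,"dy":0,"dz":-0.28,"rx":0,"ry":0,"rz":0,"grip":-1},{"dx":-0.002,"dy":0,"dz":-0.293,"rx":0,"ry":0,"rz":0,"grip":-1}]'
python3 -m creep '[{"dx":0,"dy":0,"dz":0,"rx":0,"ry":0,"rz":0,"grip":-0.4},{"dx":0,"dy":0,"dz":0,"rx":0,"ry":0,"rz":0,"grip":0},{"dx":0,"dy":0,"dz":0,"rx":0,"ry":0,"rz":0,"grip":0.3},{"dx":0,"dy":0,"dz":0,"rx":0,"ry":0,"rz":0,"grip":0.5},{"dx":0,"dy":0,"dz":0,"rx":0,"ry":0,"rz":0,"grip":0.6}]'
```

```text
clock: 8.38
eef_pos: [451.1, 164.5, 4.1]
tool_rot: [-3.141, -0.0, 1.756]
force: [-1.0, 0.2, 0.6]
width: 85.5
gripper_force: 0.0
clock: 9.0
eef_pos: [450.9, 164.8, 5.2]
tool_rot: [3.141, -0.001, 1.756]
force: [-1.1, -0.1, 5.2]
width: 29.0
gripper_force: 60.4
```

```bash
python3 -m creep '[{"dx":0,"dy":0,"dz":0.03,"rx":0,"ry":0,"rz":0,"grip":0.6},{"dx":0,"dy":0,"dz":0.1,"rx":0,"ry":0,"rz":0,"grip":0.6},{"dx":0,"dy":0,"dz":0.18,"rx":0,"ry":0,"rz":0,"grip":0.6},{"dx":0.05,"dy":-0.06,"dz":0.24,"rx":0,"ry":0,"rz":-0.01,"grip":0.6},{"dx":0.1,"dy":-0.13,"dz":0.24,"rx":0,"ry":0,"rz":-0.02,"grip":0.6}]'
python3 -m creep '[{"dx":0.08,"dy":-0.1,"dz":0,"rx":0,"ry":0,"rz":-0.01,"grip":0.6},{"dx":0.16,"dy":-0.2,"dz":0,"rx":0,"ry":0,"rz":-0.02,"grip":0.6},{"dx":0.25,"dy":-0.32,"dz":0,"rx":0,"ry":0,"rz":-0.02,"grip":0.6},{"dx":0.33,"dy":-0.42,"dz":0,"rx":0,"ry":0,"rz":-0.02,"grip":0.6},{"dx":0.36,"dy":-0.457,"dz":0,"rx":0,"ry":0,"rz":-0.02,"grip":0.6}]'
python3 -m creep '[{"dx":0,"dy":0,"dz":0,"rx":0,"ry":0,"rz":0,"grip":0.6},{"dx":0,"dy":0,"dz":0,"rx":0,"ry":0,"rz":0,"grip":0.6},{"dx":0,"dy":0,"dz":0,"rx":0,"ry":0,"rz":0,"grip":0.6},{"dx":0,"dy":0,"dz":0,"rx":0,"ry":0,"rz":0,"grip":0.6},{"dx":0,"dy":0,"dz":0,"rx":0,"ry":0,"rz":0,"grip":0.6}]'
python3 - <<'E'
from h import *
im=cv2.cvtColor(get_image("scene"),cv2.COLOR_RGB2BGR);j=cv2.cvtColor(get_image("top"),cv2.COLOR_RGB2BGR)
f=lambda i,x,y:cv2.resize(i[y:y+120,x:x+100],None,fx=4,fy=4,interpolation=2)
cv2.imwrite("pics/s3.png",np.hstack([f(im,215,190),f(j,240,80)]))
E
```

```text
clock: 9.62
eef_pos: [492.5, 113.2, 103.0]
tool_rot: [3.137, -0.001, 1.63]
force: [0.9, 0.4, -3.2]
width: 28.7
gripper_force: 59.8
clock: 10.25
eef_pos: [636.1, -74.8, 101.2]
tool_rot: [3.14, 0.003, 1.5]
force: [-0.2, 0.6, -3.5]
width: 29.0
gripper_force: 59.9
clock: 10.88
eef_pos: [634.8, -69.6, 100.6]
tool_rot: [-3.142, -0.0, 1.505]
force: [0.2, 0.6, -2.8]
width: 28.8
gripper_force: 59.9
```

View pics/s3.png

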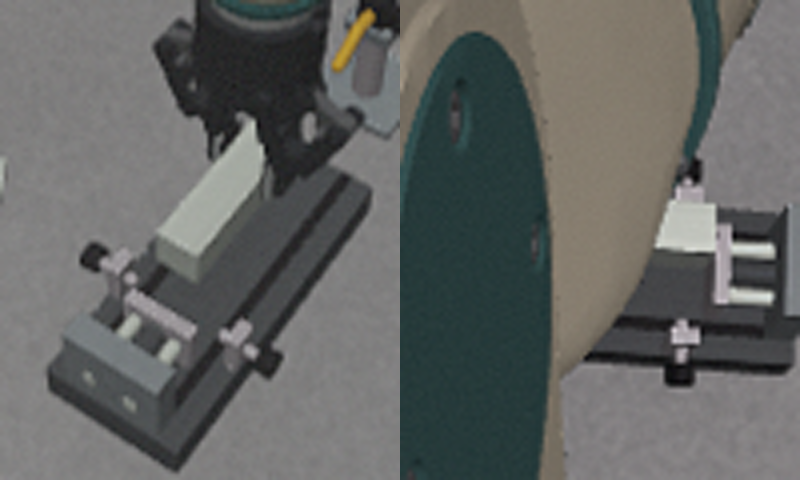

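The bar hangs level above the bed. Its front top edge is at top crop (716,203)-(714,250), and in the scene crop its corners are at (155,237) and (197,254). I check the line and the front position.

Run:
```python
from h import *
o=np.array([632.3,-100.3]);X=np.array([-.066,-.998]);Y=np.array([.998,-.066])
for n,u,v in(("top",(716-400+.5)/4-.5+240,203/4-.4+80),("top",(714-400+.5)/4-.5+240,250/4-.4+80),("scene",155/4-.4+215,237/4-.4+190),("scene",197/4-.4+215,254/4-.4+190)):
  p=plane(n,u,v,125.4)[:2]-o;print(n,(p@X).round(1),(p@Y).round(1))
p=np.array([634.8,-69.6])-o;print(p@X,p@Y)
```

```text
top 49.2 15.3
top 48.9 -12.8
scene 52.7 -12.7
scene 48.3 14.3
-30.803600000000003 0.4687999999999999
```

```bash
python3 -m creep '[{"dx":-0.001,"dy":0,"dz":-0.05,"rx":0,"ry":0,"rz":0,"grip":0.6},{"dx":-0.001,"dy":0,"dz":-0.1,"rx":0,"ry":0,"rz":0,"grip":0.6},{"dx":-0.001,"dy":0,"dz":-0.14,"rx":0,"ry":0,"rz":0,"grip":0.6},{"dx":-0.001,"dy":0,"dz":-0.155,"rx":0,"ry":0,"rz":0,"grip":0.6},{"dx":-0.001,"dy":0,"dz":-0.16,"rx":0,"ry":0,"rz":0,"grip":0.6}]'
python3 -m creep '[{"dx":0,"dy":0,"dz":0,"rx":0,"ry":0,"rz":0,"grip":0.6},{"dx":0,"dy":0,"dz":-0.002,"rx":0,"ry":0,"rz":0,"grip":0.6},{"dx":0,"dy":0,"dz":-0.003,"rx":0,"ry":0,"rz":0,"grip":0.6},{"dx":0,"dy":0,"dz":-0.004,"rx":0,"ry":0,"rz":0,"grip":0.6},{"dx":0,"dy":0,"dz":-0.004,"rx":0,"ry":0,"rz":0,"grip":0.6}]'
```

```text
clock: 11.6
eef_pos: [634.3, -70.3, 35.9]
tool_rot: [-3.141, 0.0, 1.504]
force: [-0.3, -0.9, -3.4]
width: 29.0
gripper_force: 60.0
clock: 12.22
eef_pos: [634.7, -70.1, 35.3]
tool_rot: [3.141, -0.0, 1.504]
force: [-0.5, 0.7, -0.1]
width: 29.2
gripper_force: 60.4
```

```bash
python3 -m creep '[{"dx":-0.0005,"dy":-0.006,"dz":0,"rx":0,"ry":0,"rz":0,"grip":0.6},{"dx":-0.001,"dy":-0.014,"dz":0,"rx":0,"ry":0,"rz":0,"grip":0.6},{"dx":-0.0015,"dy":-0.022,"dz":0,"rx":0,"ry":0,"rz":0,"grip":0.6},{"dx":-0.002,"dy":-0.03,"dz":0,"rx":0,"ry":0,"rz":0,"grip":0.6},{"dx":-0.002,"dy":-0.03,"dz":0,"rx":0,"ry":0,"rz":0,"grip":0.6}]'
python3 -m creep '[{"dx":-0.0003,"dy":-0.004,"dz":0,"rx":0,"ry":0,"rz":0,"grip":0.6},{"dx":-0.0006,"dy":-0.008,"dz":0,"rx":0,"ry":0,"rz":0,"grip":0.6},{"dx":-0.001,"dy":-0.0125,"dz":0,"rx":0,"ry":0,"rz":0,"grip":0.6},{"dx":-0.001,"dy":-0.0125,"dz":0,"rx":0,"ry":0,"rz":0,"grip":0.6},{"dx":-0.001,"dy":-0.0125,"dz":0,"rx":0,"ry":0,"rz":0,"grip":0.6}]'
```

```text
clock: 12.85
eef_pos: [634.2, -81.9, 35.3]
tool_rot: [3.141, -0.001, 1.505]
force: [0.6, 4.7, 4.8]
width: 29.0
gripper_force: 60.9
clock: 13.48
eef_pos: [633.9, -84.8, 35.3]
tool_rot: [3.141, -0.003, 1.506]
force: [1.2, 7.8, 5.3]
width: 28.9
gripper_force: 61.0
```

```bash
python3 -m creep '[{"dx":0,"dy":0,"dz":0.002,"rx":0,"ry":0,"rz":0,"grip":0.6},{"dx":-0.0005,"dy":-0.005,"dz":0.002,"rx":0,"ry":0,"rz":0,"grip":0.6},{"dx":-0.001,"dy":-0.01,"dz":0.002,"rx":0,"ry":0,"rz":0,"grip":0.6},{"dx":-0.001,"dy":-0.0125,"dz":0.002,"rx":0,"ry":0,"rz":0,"grip":0.6},{"dx":-0.001,"dy":-0.0125,"dz":0.002,"rx":0,"ry":0,"rz":0,"grip":0.6}]'
python3 - <<'E'
from h import *
from cell import ctrl
im=get_image("scene");a=cv2.cvtColor(im,cv2.COLOR_RGB2BGR);print(ctrl.read_state()["force"])
j=cv2.cvtColor(get_image("top"),cv2.COLOR_RGB2BGR)
f=lambda i,x,y,w,h,s:cv2.resize(i[y:y+h,x:x+w],None,fx=s,fy=s,interpolation=2)
cv2.imwrite("pics/s4.png",np.hstack([f(a,215,210,80,100,5),f(j,280,105,80,100,5)]))
E
```

```text
clock: 14.1
eef_pos: [633.4, -89.8, 35.3]
tool_rot: [3.142, -0.003, 1.506]
force: [2.3, 7.1, 0.1]
width: 29.1
gripper_force: 60.3
[2.13351966 7.3574645  0.27943094]
```

View pics/s4.png

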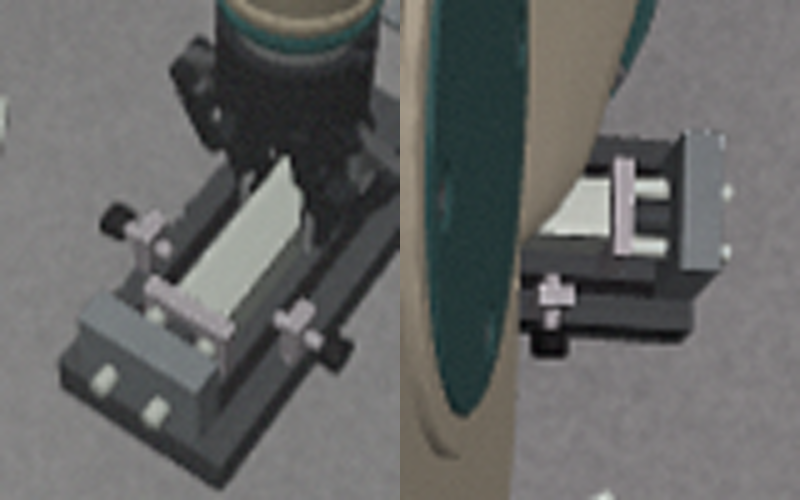

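The top view shows the plate's pressing edge at column ~322.7, against 318.6 at rest. That is about 9.5 mm in, or roughly 6.7 N, which agrees with the wrist force of about 7 N. The bar sits square and centred on the plate. I add about 4.5 mm.

```bash
python3 -m creep '[{"dx":-0.0003,"dy":-0.004,"dz":0,"rx":0,"ry":0,"rz":0,"grip":0.6},{"dx":-0.0005,"dy":-0.008,"dz":0,"rx":0,"ry":0,"rz":0,"grip":0.6},{"dx":-0.0007,"dy":-0.011,"dz":0,"rx":0,"ry":0,"rz":0,"grip":0.6},{"dx":-0.0007,"dy":-0.011,"dz":0,"rx":0,"ry":0,"rz":0,"grip":0.6},{"dx":-0.0007,"dy":-0.011,"dz":0,"rx":0,"ry":0,"rz":0,"grip":0.6}]'
python3 -m creep '[{"dx":0,"dy":0,"dz":0,"rx":0,"ry":0,"rz":0,"grip":0.6},{"dx":0,"dy":0,"dz":0,"rx":0,"ry":0,"rz":0,"grip":0.6},{"dx":0,"dy":0,"dz":0,"rx":0,"ry":0,"rz":0,"grip":0.6},{"dx":0,"dy":0,"dz":0,"rx":0,"ry":0,"rz":0,"grip":0.6},{"dx":0,"dy":0,"dz":0,"rx":0,"ry":0,"rz":0,"grip":0.6}]'
python3 - <<'E'
from h import *
from cell import ctrl
j=get_image("top").astype(int);print(ctrl.read_state()["force"])
r=cv2.cvtColor(cv2.imread("pics/top0.png"),cv2.COLOR_BGR2RGB).astype(int)
# pinkish plate: R-G profile over rows of the plate
for v in(138,140,154,155):
  for n,i in(("ref",r),("now",j)):print(v,n,(i[v,316:334,0]-i[v,316:334,1]).tolist(), i[v,316:334].sum(1).tolist())
E
```

```text
clock: 14.82
eef_pos: [633.1, -92.7, 35.3]
tool_rot: [-3.141, -0.004, 1.507]
force: [1.6, 9.7, 1.9]
width: 28.5
gripper_force: 60.5
clock: 15.45
eef_pos: [633.1, -92.7, 35.4]
tool_rot: [-3.141, -0.004, 1.507]
force: [1.7, 10.4, 1.6]
width: 29.0
gripper_force: 60.5
[ 1.6517351  10.5688596   1.06232849]
138 ref [2, 0, 5, 8, 7, 6, 8, 2, 1, 3, 3, 3, 2, 1, -2, -1, 0, -1] [82, 106, 204, 523, 481, 485, 483, 61, 101, 95, 100, 130, 129, 130, 162, 139, 128, 138]
138 now [8, 7, 7, 7, 3, 3, 0, 3, 6, 9, 7, 9, 1, 1, -1, 0, -2, 0] [329, 325, 316, 293, 141, 51, 80, 179, 391, 496, 484, 475, 161, 128, 152, 146, 131, 133]
140 ref [2, 2, 3, 7, 9, 7, 4, -1, 1, 1, -1, 0, 0, 0, 0, -1, -1, -1] [153, 166, 209, 532, 479, 481, 550, 310, 309, 288, 263, 255, 247, 235, 234, 243, 275, 162]
140 now [8, 7, 8, 0, -2, -1, 1, 3, 5, 8, 7, 8, -1, -1, 0, -1, -3, -1] [313, 310, 292, 304, 260, 280, 297, 225, 390, 482, 480, 467, 252, 222, 244, 240, 269, 171]
154 ref [4, 3, 6, 8, 7, 7, 3, -3, -3, -2, -6, -7, -7, -6, -7, -8, -7, -5] [169, 187, 361, 517, 511, 516, 489, 538, 545, 562, 582, 583, 592, 597, 608, 610, 612, 340]
154 now [-3, -1, -1, -1, -3, 0, 4, 4, 10, 9, 7, 4, -7, -7, -9, -9, -7, -5] [220, 225, 226, 224, 219, 200, 153, 214, 557, 501, 496, 526, 595, 605, 609, 615, 610, 342]
155 ref [2, 2, 6, 10, 8, 5, 0, -3, -2, -2, -4, -2, -1, -1, -3, -3, -2, -1] [172, 186, 315, 518, 528, 536, 379, 400, 418, 425, 433, 447, 456, 459, 468, 485, 476, 199]
155 now [0, 0, -2, -2, 0, 5, 3, 4, 10, 8, 7, 4, -2, -1, -2, -3, -2, -1] [211, 218, 217, 221, 193, 169, 167, 228, 548, 499, 474, 468, 456, 462, 473, 482, 480, 202]
```

The plate has moved about 5.3 px, or 12.5 mm, which gives about 9 N. The wrist reads 10.4 N including friction. I hold there.

```bash
for i in 1 2 3; do python3 -m creep '[{"dx":0,"dy":0,"dz":0,"rx":0,"ry":0,"rz":0,"grip":0.6},{"dx":0,"dy":0,"dz":0,"rx":0,"ry":0,"rz":0,"grip":0.6},{"dx":0,"dy":0,"dz":0,"rx":0,"ry":0,"rz":0,"grip":0.6},{"dx":0,"dy":0,"dz":0,"rx":0,"ry":0,"rz":0,"grip":0.6},{"dx":0,"dy":0,"dz":0,"rx":0,"ry":0,"rz":0,"grip":0.6}]'|grep -E "clock|force|pos"; done
python3 -c "
from cell import ctrl
print(ctrl.finish_job())"
```

```text
clock: 16.12
eef_pos: [633.2, -92.7, 35.3]
force: [1.5, 10.2, 2.1]
gripper_force: 60.5
clock: 16.75
eef_pos: [633.1, -92.7, 35.3]
force: [1.2, 10.0, 1.5]
gripper_force: 60.5
clock: 17.38
eef_pos: [633.1, -92.8, 35.3]
force: [1.8, 9.7, 2.0]
gripper_force: 60.5
the job is handed in; nothing more can be done
None
```

I squeezed the blow gun trigger fully for about 1.3 s and let it go, though I took no picture of it sprung back. The square bar now lies flat, in line and centred on the bed, held by the robot against the end stop at about 9–10 N (held for over 2 s), and the job was handed in at about 17 s with no verdict returned.

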